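# Hold the lever press at its depth mark

## Robot

A 7-joint arm with a two-finger parallel gripper is mounted at the origin on the work surface. World frame = base frame: x ahead of the robot, y to its left, z up, the work surface at z = 0. Lengths are in m, angles in rad, forces in N, time in s.
With the tool pointing down it reaches from about 0.4 to 0.85 m from the base axis. Payload 4.5 kg.
Tool frame: the origin (TCP) lies midway between the tips of the shut fingers; the grasp point (between the pads) lies 19 mm behind it; z points along the fingers, y is the line along which they close (so a half turn about z gives the same grasp; the last joint's range is limited). The gripper opens to 88 mm and grips with 3 to 60 N. Pads are 18 mm wide; open, the fingers measure 123 mm over their backs; the gripper's body (75 mm by 187 mm) begins 45 mm behind the grasp point.
Start: joints at [-1.079, 0.689, -0.195, 1.565, 0.157, 0.902, -0.215], TCP at [0.276, 0.561, 0.239] pointing down, gripper open.
Joint ranges: [-3.01, 3.01], [-0.46, 2.08], [-1.47, 1.51], [0.13, 2.56], [-1, 4.14], [0.04, 2.09], [-2.66, 2.66]. Speed limits (rad/s): [2.57, 2.57, 3.14, 3.14, 3.14, 3.14, 3.14].

## Interface

Orientations are given as a rotation vector (axis times angle).
In Python, from cell import env gives the robot as it stands.
- The arm moves only by the tool drive_tool, never from a script. Its argument "plan" is a list that holds one entry, the list of rows, each a list of 5 numbers: the finger opening in m, from 0 to 0.0881, then the shift along the world's x, y, z in m, then the turn about the world's z in rad. A call has 1 to 20 rows; each row shifts and turns the commanded pose from where the row before left it; what a row does not reach is not made up. A row lasts 1/8 s, in which the tool goes at most 62.5 mm and 10.7 degrees, less where a joint would pass 70% of its speed; a pose out of reach is approached as far as the arm can. A call with a gripper value outside its range is refused whole. The fingers move at their own pace and stop on an object; "squeeze" is the grip in N (left out, the last holds). Time passes only in rows, so rows that do not move let the fingers close. It gives the time, the measured TCP pose, the force, the opening and the grip force at its end, in the units of the state.
- env.get_obs(): the state, without advancing time (a new reading comes with each control period).
- env.get_image(name): name is "scene" or "top"; returns (picture, depth): 384x512x3 uint8, red, green, blue; 384x512 float32, m along the optical axis (not along the pixel's ray), 0 where there is no reading.
- env.camera_info(name): a dict with "fx", "fy", "cx", "cy" (pixels), "extrinsics" (4x4, takes a point from camera to world coordinates). Camera axes: x right, y down, z forward; pixel columns grow to the right and rows downward; lengths in m; the calibration is good to about 2 mm. A picture is of the moment at which its call begins. camera_info takes no time and is no camera call.
- env.sign_off(): hands the job in; it is judged then, once.
Trained networks look in the newest picture that a camera, given by its name, has taken for a name from the list of things; names that differ only in an ending like _2 or _b are one class to them, and where a whole thing is asked for, a point or a joint stands for the part that bears it (a point fixed in the world has none). Each returns a list of dicts, best first, with "p" (0 to 1); they miss things now and then, are a little off and sometimes report something else, mostly with a low value. They report only what shows in the picture. A call takes as long as a camera call.
- env.search_frame(camera, label): "point" ([x, y, z] in m, in world coordinates, good to about 4 mm: the middle of the surface that is visible of it).
- env.silhouettes(camera, label): "pixels" (384x512 bool, what is visible of it).
- env.landmark_of(camera, label): "point" ([x, y, z] in m, in world coordinates, good to about 4 mm: a listed point, or the origin of a listed thing).
The state is a dict: "t": time; "joint_positions": joint angles; "qd": joint speeds; "effort": joint torques, N m; "ee_pos": TCP position; "orientation": TCP orientation; "contact_force": force on the tool from outside, world axes, zero at the start; "wrist_torque": the same for the moment, N m; "width": finger opening in m; "grip_force": force on a finger pad.
Only numpy, scipy, OpenCV 4.12 (cv2) and the standard library are available. Lean on these libraries where they do the work, as an engineer would, in place of code of your own. Each camera call takes 0.05 s, during which the arm holds its last target. There are 200 camera calls.

## Task

I want to lock the depth stop of the bench lever press: first swing its sprung lever all the way down to the stop and let it return fully to the top to see that the stroke runs free. Then push the lever down again with the fingers until the ram's pointer is level with the brass index on the depth scale, and keep holding it there: the program finishes while the hand is still holding the lever against its spring. Do not shift the index, and leave the loose parts and tools round the press where they are.

Things in the scene. Friction and masses are not known exactly. Their poses are not given: they have to be found in the camera images.
- press: Grey hand lever press bolted to the bench, 240 x 140 mm; place and yaw vary. Origin on the bench below the ram's axis, z up; y runs along the lever from the column (y = -128 mm, cheeks' top z = 240 mm) to the handle; x points to the depth scale's side (away from the robot at yaw 0). Beyond y = 72 mm only the lever stands out. Scale's top z = 250 mm.
- lever: Steel lever bar 18 mm wide, 22 mm thick, ending in a black crosswise grip. Origin on the hinge axis (the press's x) at (0, -120, 220) mm of the press; frame parallel to the press's when up. It rests rising at 0.30 rad towards the handle and swings down 0.60 rad to its stop, 0.30 rad below level. A damped spring returns it to the top in under a second.
- handle (a point): Centre of the black round grip (24 mm diameter, 100 mm long, level, along the press's x), 300 mm from the hinge axis; moves with the lever from 309 mm (up) to 131 mm (down) above the bench. Can be pushed down from above: about 4 N starts it, 8 to 10 N near the stop.
- ram (a joint): Travel of the steel ram below its top position, m: 0 up, 0.072 with the lever at its stop. The lever drives it evenly: travel = 0.120 m per rad of the lever's swing. 1 mm of ram is about 2.5 mm at the handle.
- pointer (a point): Tip of the dark steel pointer (a flat finger 6 mm high) fixed to the ram, in front of the depth scale; moves straight down with the ram, from 236 mm above the bench.
- index_tip (a point): Tip of the brass index (a finger 6 mm high on a small brass slide) at the handle-side edge of the upright aluminium depth scale, 8 mm beside the pointer's path and pointing at it. It is set at a different height in each run, 25 to 52 mm below the pointer's top position, and stays there by friction.
- bush_a: Loose brass bush, 40 mm across, 30 mm high, standing on the bench by the press. Origin under its centre. Leave alone.
- bush_b: Loose steel bush, 32 mm across, 22 mm high, standing on the bench by the press. Origin under its centre. Leave alone.
- arbor: Loose dark steel arbor, 34 mm foot, 55 mm high, standing on a corner of the press's base. Origin under its centre. Leave alone.
- setup_block: Loose steel block with three holes, 50 x 76 x 25 mm, on the bench. Origin under its centre. Leave alone.
- oil_bottle: White bottle with black cap, 48 mm across, 130 mm high, standing on the bench. Origin under its centre. Leave alone.
- brush: Brush lying on the bench. Leave alone.
- screwdriver: Screwdriver lying on the bench. Leave alone.

How it is judged:
By the outcome, as a careful person would: the job done as asked, in the order asked, and still so for the second after the job is handed in, while the arm keeps its last pose, push and grip.
It also fails if it takes over 45 s, if anything falls off the work surface, if the arm or the gripper's body presses on something with over 40 N, if the wrist force passes 120 N, or if a joint passes its speed limit or range.

## Working session

There is one attempt and no reset: what is moved stays moved. The work goes in short steps, Python scripts to look and compute and a tool call to move; the robot and the scene stay as the last step left them, time stands still between calls to the robot, and variables do not carry over. Pictures are saved under pics/ and viewed, at most 10 in all, crops included, and the job is handed in when it is done.

Besides the shell and the picture viewer there is one more tool, called after ">>>" in YAML: its name, and indented under it one key for each argument. drive_tool: Moves the arm, as the interface text tells. Its arguments: {"type":"object","properties":{"plan":{"type":"array","items":{"type":"array","items":{"type":"array","items":{"type":"number"}}}},"squeeze":{"type":"number"}},"required":["plan"]}

```bash
mkdir -p pics
cat > h.py <<'E'
from cell import env
import numpy as np, cv2
def snap(c,n,crop=None,s=1):
    im,d=env.get_image(c); o=im
    if crop: r0,r1,c0,c1=crop; o=im[r0:r1,c0:c1]
    if s!=1: o=cv2.resize(o,None,fx=s,fy=s,interpolation=cv2.INTER_CUBIC)
    cv2.imwrite(f'pics/{n}.png',o[:,:,::-1]); return im,d
def unproj(c,d,u,v):
    k=env.camera_info(c); z=d[v,u]
    return (k['extrinsics']@np.array([(u-k['cx'])/k['fx']*z,(v-k['cy'])/k['fy']*z,z,1]))[:3]
def proj(c,p):
    k=env.camera_info(c); q=np.linalg.inv(k['extrinsics'])@np.append(p,1)
    return np.array([k['fx']*q[0]/q[2]+k['cx'],k['fy']*q[1]/q[2]+k['cy'],q[2]])
E
python3 - <<'E'
from h import *
np.set_printoptions(precision=4,suppress=True)
for c in('scene','top'):
    snap(c,c+'0'); print(c,env.camera_info(c)['extrinsics'][:3].round(3).tolist(),env.camera_info(c)['fx'])
    for l in('handle','pointer','index_tip','press','lever'):
        for r in env.landmark_of(c,l)[:2]: print(c,l,np.array(r['point']),round(r['p'],2))
o=env.get_obs(); print(o['t'],o['ee_pos'],o['orientation'],o['contact_force'],o['width'])
E
```

```text
scene [[0.748, 0.395, -0.533, 1.248], [0.663, -0.424, 0.617, -0.821], [0.018, -0.815, -0.579, 0.983]] 426.1102171431222
scene handle [0.541  0.0028 0.3104] 0.65
scene pointer [ 0.5469 -0.1422  0.2369] 0.75
scene pointer [ 0.5524 -0.1309  0.2005] 0.37
scene index_tip [ 0.5505 -0.1293  0.202 ] 0.6
scene lever [ 0.4707 -0.2736  0.2239] 0.59
top [[0.005, -0.997, 0.073, 0.465], [-1.0, -0.006, -0.009, 0.0], [0.009, -0.073, -0.997, 1.244]] 353.6548800500943
top handle [0.5378 0.0036 0.309 ] 0.96
top pointer [ 0.5473 -0.1412  0.2343] 0.66
top index_tip [ 0.5501 -0.1345  0.1988] 0.57
top index_tip [ 0.4362 -0.2148  0.0354] 0.39
top press [ 0.5041 -0.1622  0.0001] 0.65
top lever [ 0.4746 -0.2737  0.224 ] 0.63
0.6 [0.2762 0.5607 0.2387] [-0.7128 -3.0596 -0.0001] [ 0.3829 -0.1102  0.4984] 0.08810817049079464
```

View pics/scene0.png

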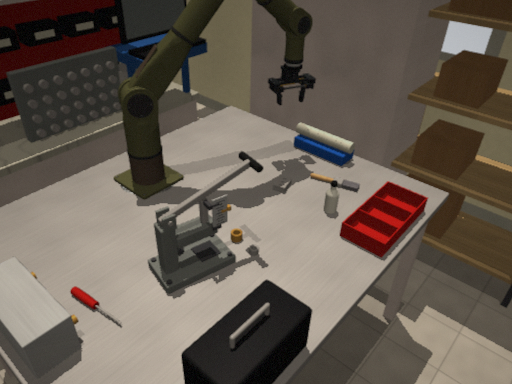

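View pics/top0.png

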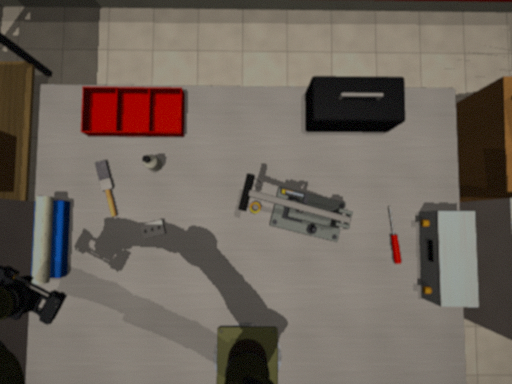

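The scene picture shows the press at about (200, 245) px with the lever up and its grip at (250, 162). The top picture has the grip at (246, 193). The handle is at about (0.539, 0.003, 0.310), press yaw is about -0.237 rad, and the index is at z≈0.200. These fit the given sizes: the horizontal lever length is 0.285 m against an expected 0.287 m. Next I go above the handle with the fingers shut.

>>> drive_tool:
  plan:
    - [[0, 0.0, 0.0, 0.05, -0.1], [0, 0.026, -0.056, 0.012, -0.125], [0, 0.026, -0.056, 0.012, -0.125], [0, 0.026, -0.056, 0.012, -0.125], [0, 0.026, -0.056, 0.012, -0.125], [0, 0.026, -0.056, 0.012, -0.125], [0, 0.026, -0.056, 0.012, -0.125], [0, 0.026, -0.056, 0.012, -0.125], [0, 0.026, -0.056, 0.012, -0.125], [0, 0.026, -0.056, 0.012, -0.125], [0, 0.026, -0.056, 0.0, -0.125], [0, 0, 0, 0, 0], [0, 0, 0, 0, 0]]
  squeeze: 20

```text
t: 2.22
ee_pos: [0.5344, 0.0046, 0.3959]
orientation: [-2.467, -1.944, -0.0]
contact_force: [-0.2, 1.8, -0.7]
width: 0.0004
grip_force: 0.0
```

>>> drive_tool:
  plan:
    - [[0, 0.004, -0.002, -0.035, 0], [0, 0, 0, -0.03, 0], [0, 0, 0, -0.01, 0], [0, 0.0014, 0.0057, -0.022, 0], [0, 0.001, 0.004, -0.022, 0], [0, 0.0006, 0.0024, -0.022, 0], [0, 0.0002, 0.0009, -0.022, 0], [0, -0.0002, -0.0009, -0.022, 0], [0, -0.0006, -0.0024, -0.022, 0], [0, -0.001, -0.004, -0.022, 0], [0, -0.001, -0.004, -0.016, 0], [0, 0, 0, 0, 0], [0, 0, 0, 0, 0]]

```text
t: 3.85
ee_pos: [0.5403, 0.0101, 0.1523]
orientation: [-2.459, -1.948, -0.009]
contact_force: [-1.0, 10.1, 6.4]
width: 0.0002
grip_force: 4.7
```

Run:
```python
from h import *
np.set_printoptions(precision=4,suppress=True)
snap('scene','s1',(150,290,130,290),4)
for l in('handle','pointer','index_tip'):
    for r in env.landmark_of('scene',l)[:2]: print(l,np.array(r['point']),round(r['p'],2))
o=env.get_obs(); print(o['t'],o['ee_pos'],o['contact_force'])
```

```text
handle [0.547  0.004  0.1411] 0.71
pointer [ 0.55   -0.1404  0.1683] 0.55
index_tip [ 0.4425 -0.2154  0.0305] 0.66
index_tip [ 0.5521 -0.1316  0.2013] 0.6
4.05 [0.5403 0.0101 0.1526] [-1.8358 10.1194  6.703 ]
```

View pics/s1.png

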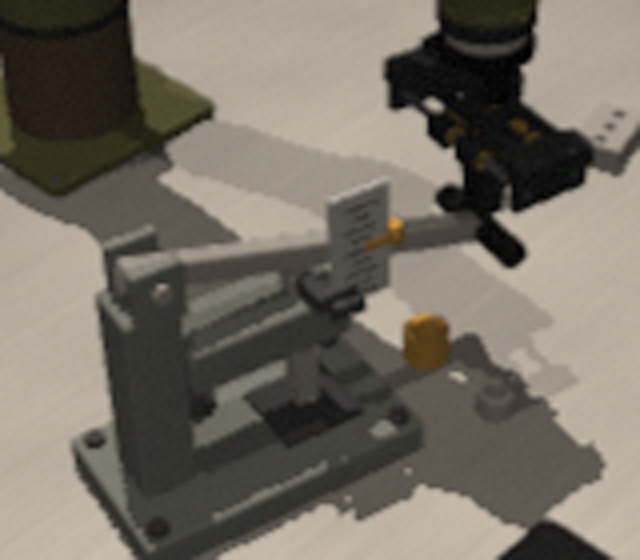

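The view shows the pointer below the brass index (crop about (375, 240)), and the lever is nearly at its stop with about 10 mm of handle travel left. Friction from the rolling grip is dragging the tool towards +y, so I relieve that while pushing on to the stop.

>>> drive_tool:
  plan:
    - [[0, 0.001, 0.004, -0.004, 0], [0, 0, 0.001, -0.004, 0], [0, 0, 0, -0.004, 0], [0, 0, 0, -0.002, 0], [0, 0, 0, 0, 0], [0, 0, 0, 0, 0]]

```text
t: 4.8
ee_pos: [0.5401, 0.0085, 0.1425]
orientation: [2.467, 1.943, 0.003]
contact_force: [-12.0, -1.6, 43.2]
width: 0.0006
grip_force: 20.5
```

Run:
```python
from h import *
np.set_printoptions(precision=4,suppress=True)
im,d=env.get_image('scene')
for l in('handle','pointer','index_tip'):
    for r in env.landmark_of('scene',l)[:2]: print(l,np.array(r['point']),round(r['p'],2))
o=env.get_obs(); print(o['t'],o['ee_pos'],o['contact_force'])
```

```text
handle [0.5447 0.0015 0.1309] 0.74
pointer [ 0.5974 -0.034   0.0054] 0.54
pointer [ 0.5502 -0.1392  0.1639] 0.53
index_tip [ 0.5498 -0.1337  0.2   ] 0.46
5.0 [0.5401 0.0085 0.1425] [-11.2479  -1.3171  43.5222]
```

>>> drive_tool:
  plan:
    - [[0, 0, 0, 0.03, 0], [0, 0, 0.002, 0.05, 0], [0, 0, 0.002, 0.055, 0], [0, 0, 0, 0.055, 0], [0, 0, 0, 0.03, 0], [0, 0, 0, 0, 0], [0, 0, 0, 0, 0], [0, 0, 0, 0, 0], [0, 0, 0, 0, 0], [0, 0, 0, 0, 0], [0, 0, 0, 0, 0], [0, 0, 0, 0, 0]]

```text
t: 6.5
ee_pos: [0.5401, 0.0125, 0.357]
orientation: [2.468, 1.943, -0.0]
contact_force: [0.6, 0.2, -0.2]
width: 0.0006
grip_force: 0.0
```

Run:
```python
from h import *
np.set_printoptions(precision=4,suppress=True)
snap('scene','s2',(130,250,160,290),5)
for c in('scene','top'):
  if c=='top': env.get_image('top')
  for l in('handle','pointer','index_tip'):
    for r in env.landmark_of(c,l)[:2]: print(c,l,np.array(r['point']),round(r['p'],2))
o=env.get_obs(); print(o['t'],o['ee_pos'],o['contact_force'])
```

```text
scene handle [0.5449 0.0002 0.3097] 0.97
scene pointer [ 0.5499 -0.1414  0.2389] 0.57
scene index_tip [ 0.552  -0.1339  0.1998] 0.53
top pointer [ 0.5481 -0.142   0.2341] 0.51
top index_tip [ 0.5506 -0.1306  0.2019] 0.56
6.9 [0.5401 0.0126 0.3571] [0.6027 0.1503 0.39  ]
```

View pics/s2.png

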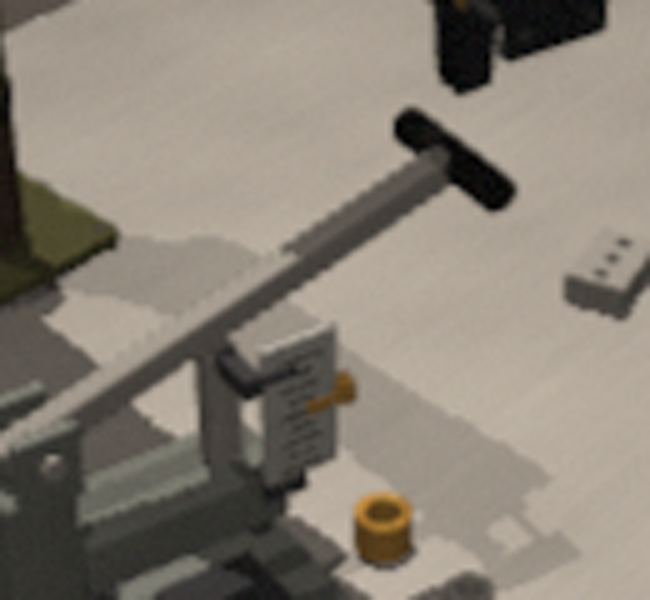

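The lever is fully back at the top and the index is undisturbed (crop about (330, 400)), with the pointer above it at (300, 372). The index is at z≈0.2006, so the travel is about 35.4 mm and the TCP should end at about 0.2335. Now the second push, stopping slightly short.

>>> drive_tool:
  plan:
    - [[0, 0, -0.009, 0, 0], [0, 0, 0, -0.02, 0], [0, 0, 0, -0.014, 0], [0, 0.001, 0.006, -0.018, 0], [0, 0.001, 0.0045, -0.018, 0], [0, 0.001, 0.003, -0.018, 0], [0, 0.001, 0.002, -0.018, 0], [0, 0, 0.001, -0.014, 0], [0, 0, 0, 0, 0], [0, 0, 0, 0, 0], [0, 0, 0, 0, 0]]

```text
t: 8.28
ee_pos: [0.5439, 0.0192, 0.2378]
orientation: [2.469, 1.942, -0.001]
contact_force: [-2.1, -0.5, 5.8]
width: 0.0001
grip_force: 2.7
```

```bash
cat > m.py <<'E'
from h import *
import sys
np.set_printoptions(precision=4,suppress=True)
n=sys.argv[1]
for i in range(4):
  im,d=snap('scene',n,(175,240,190,245),10) 
  for l in('pointer','index_tip'):
    for r in env.landmark_of('scene',l)[:3]: print(l,np.array(r['point']),round(r['p'],2))
for h in (.1985,.2005,.2025): print(h,[(10*(proj('scene',p)[:2]-[190,175])).round() for p in ([.549,-.1415,h],[.551,-.132,h])])
o=env.get_obs(); print(o['t'],o['ee_pos'],o['contact_force'])
E
python3 m.py s3
```

```text
pointer [ 0.5505 -0.1413  0.2048] 0.5
index_tip [ 0.5516 -0.1332  0.2   ] 0.39
pointer [ 0.5464 -0.1365  0.2026] 0.7
pointer [ 0.4708 -0.2737  0.2242] 0.18
index_tip [ 0.5505 -0.1303  0.2024] 0.61
pointer [ 0.5488 -0.1402  0.2054] 0.77
index_tip [ 0.5505 -0.1321  0.2015] 0.59
pointer [ 0.5465 -0.141   0.2025] 0.66
index_tip [ 0.5509 -0.1316  0.1987] 0.49
index_tip [ 0.4935 -0.1597  0.0015] 0.17
0.1985 [array([284., 388.]), array([312., 376.])]
0.2005 [array([284., 382.]), array([312., 370.])]
0.2025 [array([284., 377.]), array([312., 365.])]
8.875 [0.5439 0.0192 0.2379] [-2.2055 -1.5405  5.2971]
```

View pics/s3.png

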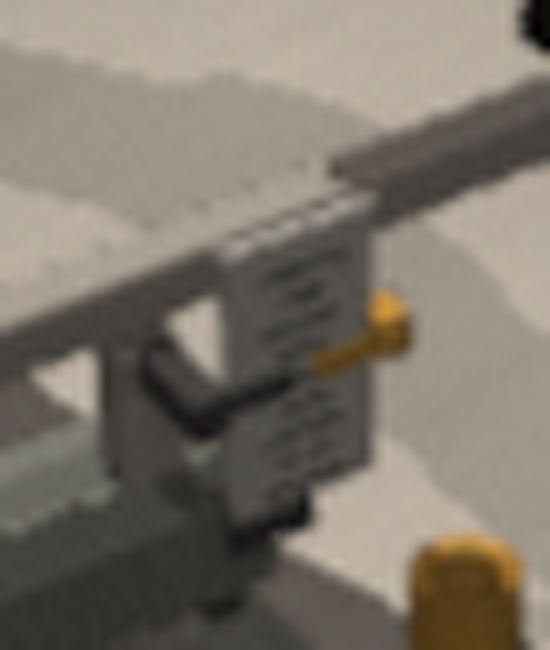

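The pointer (crop about (285, 383)) is close to the index tip (about (316, 364)). Comparing them needs sub-pixel work, so I average several frames and compare depth as well.

```bash
cat > a.py <<'E'
from h import *
import sys
np.set_printoptions(precision=1,suppress=True,linewidth=200)
I=[];D=[]
for i in range(6):
    im,d=env.get_image('scene'); I.append(im.astype(float)); D.append(d)
im=np.mean(I,0); d=np.median(D,0)
np.savez(sys.argv[1],im=im,d=d)
r0,r1,c0,c1=200,224,208,234
o=np.clip(cv2.resize(im[r0:r1,c0:c1],None,fx=24,fy=24,interpolation=cv2.INTER_NEAREST)*1.6,0,255)
cv2.imwrite(f'pics/{sys.argv[1]}.png',o[:,:,::-1].astype(np.uint8))
print('gray');print('     ',np.arange(211,230))
for r in range(206,218): print(r,im[r,211:230].mean(1).astype(int), (im[r,211:230,0]-im[r,211:230,2]).astype(int))
print('depth mm');
for r in range(206,218): print(r,(1000*d[r,211:230]).astype(int))
for h in(.199,.202,.205): print(h,proj('scene',[.549,-.1400,h])[:2],proj('scene',[.551,-.1325,h]))
o=env.get_obs(); print(o['t'],o['ee_pos'],o['contact_force'])
E
python3 a.py a1
```

```text
gray
      [211 212 213 214 215 216 217 218 219 220 221 222 223 224 225 226 227 228 229]
206 [143  89  77  79  79  77  77  76  78  70  58  57  68  78  79  81 112 136 122] [ 19  11   8   8   7   7   7   8   8   7   5   5   6   8   7  28 102 138 124]
207 [148 100  79  80  78  78  69  63  62  62  69  72  76  78  79  73  81  93  80] [20 12  8  8  8  7  7  6  5  6  6  7  8  8  7 23 76 95 83]
208 [150 104  79  79  73  63  56  65  70  73  74  73  79  78  77  73  65  73  71] [21 12  7  8  7  5  5  6  7  7  7  7  7  8 18 45 64 75 76]
209 [150 104  78  78  76  71  71  75  69  61  60  64  78  78  73  66  60  64  64] [21 13  8  7  7  7  7  7  6  6  5 20 31 40 53 60 63 66 67]
210 [152 105  78  79  78  79  70  57  63  70  71  67  68  65  59  67  74  81  84] [21 13  7  7  7  7  6  5  5 12 36 59 57 60 64 48 45 45 36]
211 [153 105  77  78  79  78  71  60  69  74  69  60  59  62  67  75 106 132 133] [21 13  8  8  8  7  7  6  6 14 37 63 60 49 28 19 22 24 22]
212 [125 105  79  79  71  62  55  47  50  55  58  63  68  73  76  77 116 147 146] [16 13  8  8  7  5  4  4  4  8 24 38 30 18 12  7 15 21 21]
213 [
[... 1377 characters left out ...]
47 1264 1264 1267 1270 1272 1569 1566]
213 [1233 1231 1241 1237 1237 1236 1239 1241 1243 1257 1260 1262 1266 1268 1270 1273 1275 1561 1563]
214 [1229 1230 1229 1233 1235 1237 1239 1255 1256 1261 1262 1267 1269 1268 1272 1274 1277 1558 1559]
215 [1227 1230 1232 1237 1238 1254 1254 1257 1260 1261 1264 1267 1271 1271 1274 1277 1280 1552 1552]
216 [1230 1231 1235 1250 1252 1253 1255 1257 1262 1263 1264 1268 1271 1274 1278 1277 1284 1553 1548]
217 [1232 1233 1237 1252 1253 1255 1257 1260 1264 1267 1268 1272 1275 1276 1279 1282 1283 1544 1550]
0.199 [218.8 213.4] [221.1 212.5   1.3]
0.202 [218.8 212.6] [221.1 211.7   1.2]
0.205 [218.8 211.8] [221.1 210.9   1.2]
9.175 [0.5 0.  0.2] [-2.3 -0.3  5.9]
```

View pics/a1.png

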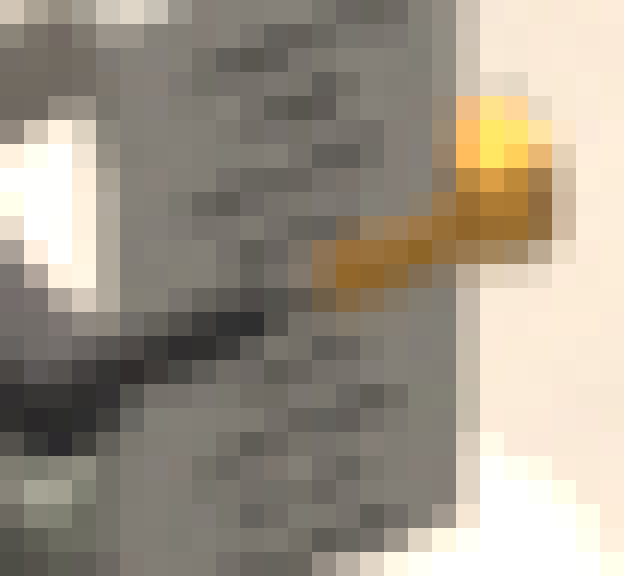

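Run:
```python
from h import *
np.set_printoptions(precision=1,suppress=True,linewidth=200)
Z=np.load('a1.npz'); d=Z['d']
a=-.237; R=np.array([[np.cos(a),-np.sin(a),0],[np.sin(a),np.cos(a),0],[0,0,1]])
P=lambda u,v:1000*R.T@(unproj('scene',d,u,v)-[.504,-.162,0])
for n,L in(('ptr',[(214,213),(214,214),(215,213),(215,214),(216,213),(216,214),(217,212),(217,213),(217,214),(218,212),(218,213),(219,212),(219,213)]),('idx',[(222,210),(222,211),(222,212),(223,210),(223,211),(224,209),(224,210),(224,211),(225,209),(225,210),(225,211),(226,209),(226,210)]),('scale',[(216,210),(217,216),(219,210),(221,214),(223,214),(223,207)])):
    print(n)
    for u,v in L: print(u,v,P(u,v))
```

```text
ptr
214 213 [ 36.3  17.2 205.5]
214 214 [ 40.6  14.6 205.9]
215 213 [ 37.7  19.7 205.4]
215 214 [ 40.6  17.9 204.4]
216 213 [ 40.2  21.6 206.2]
216 214 [ 40.8  21.1 203.1]
217 212 [ 36.   27.5 204.5]
217 213 [ 39.7  25.3 204.2]
217 214 [ 41.2  24.3 201.9]
218 212 [ 37.6  29.9 204.5]
218 213 [ 40.2  28.3 203.2]
219 212 [ 40.1  31.8 205.4]
219 213 [ 40.3  31.6 201.9]
idx
222 210 [ 38.8  43.  207. ]
222 211 [ 40.3  42.  204.7]
222 212 [ 41.3  41.3 202. ]
223 210 [ 39.1  46.2 205.8]
223 211 [ 40.5  45.3 203.4]
224 209 [ 38.4  50.1 207.4]
224 210 [ 40.7  48.6 205.8]
224 211 [ 39.4  49.4 200.8]
225 209 [ 39.   53.2 206.4]
225 210 [ 40.9  52.  204.4]
225 211 [ 41.5  51.6 201.3]
226 209 [ 40.6  55.7 206.4]
226 210 [ 40.5  55.7 202.6]
scale
216 210 [ 32.2  26.5 209.9]
217 216 [ 32.9  28.9 186.8]
219 210 [ 34.3  35.5 207.3]
221 214 [ 32.8  42.9 188. ]
223 214 [ 31.1  50.8 183.4]
223 207 [ 33.7  49.7 211.9]
```

```bash
cat > e.py <<'E'
from h import *
import sys
from scipy.optimize import brentq
np.set_printoptions(precision=2,suppress=True,linewidth=200)
im=np.load(sys.argv[1]+'.npz')['im']; bg=cv2.imread('pics/scene0.png')[:,:,::-1].astype(float)
g,b=im.mean(2),bg.mean(2)
a=-.237; R=np.array([[np.cos(a),-np.sin(a),0],[np.sin(a),np.cos(a),0],[0,0,1]])
W=lambda x,y,z:R@np.array([x,y,z])+[.504,-.162,0]
def zof(u,v,x=.0405):   # height of the front-plane point seen at pixel (u,v)
    k=env.camera_info('scene'); E=k['extrinsics']
    r=R.T@(E[:3,:3]@np.array([(u-k['cx'])/k['fx'],(v-k['cy'])/k['fy'],1])); o=R.T@(E[:3,3]-[.504,-.162,0])
    return 1000*(o+r*(x-o[0])/r[0])
print('bg');print(b[206:218,213:222].astype(int))
print('pointer coverage')
C=np.clip((b-g)/(b-28),-.2,1.1); print(C[208:218,213:222])
def bottom(cov,c,lo,hi):
    col=cov[lo:hi,c]; k=lo+int(np.argmax(col)); return k-.5+min(1,col[k-lo])*0+1+np.clip(cov[k+1:k+4,c],0,1).sum(), np.clip(col,0,1).sum()
for c in range(214,219):
    v,t=bottom(C,c,209,217); print('ptr',c,round(v,2),round(t,2),zof(c,v))
B=im[:,:,0]-im[:,:,2]; B=(B-7)/50
print('index coverage');print(B[207:215,219:228])
for c in range(222,226):
    v,t=bottom(B,c,208,213); print('idx',c,round(v,2),round(t,2),zof(c,v))
E
python3 e.py a1
```

```text
bg
[[41 44 54 65 70 73 76 68 57]
 [61 68 72 75 67 59 60 61 66]
 [67 73 71 58 56 60 68 69 70]
 [74 75 71 70 70 72 65 60 56]
 [73 77 76 77 69 55 61 66 67]
 [73 75 74 74 73 65 69 73 65]
 [75 74 75 76 74 66 58 56 54]
 [74 75 73 67 56 49 55 66 69]
 [75 75 71 62 64 64 70 69 57]
 [72 74 69 72 75 66 55 59 64]
 [74 76 74 72 68 65 63 70 69]
 [71 75 73 74 71 69 66 60 57]]
pointer coverage
[[-0.2  -0.13 -0.07 -0.17 -0.02 -0.14 -0.05 -0.11 -0.11]
 [-0.08 -0.08 -0.11 -0.03 -0.04 -0.09 -0.11 -0.03 -0.16]
 [-0.1  -0.05 -0.05 -0.05 -0.03 -0.09 -0.04 -0.12 -0.11]
 [-0.09 -0.06 -0.1  -0.11  0.03  0.13  0.   -0.04 -0.11]
 [-0.07 -0.1   0.07  0.3   0.42  0.49  0.26  0.05 -0.14]
 [ 0.12  0.32  0.5   0.72  0.86  0.92  0.15 -0.06 -0.06]
 [ 0.58  0.8   0.96  0.93  0.73  0.2  -0.05 -0.01 -0.04]
 [ 0.98  0.78  0.58  0.32  0.16  0.01 -0.11 -0.12 -0.13]
 [ 0.48  0.14  0.07 -0.05 -0.13 -0.05 -0.1  -0.06 -0.1 ]
 [ 0.15 -0.07 -0.11 -0.08 -0.14 -0.15 -0.06 -0.04 -0.11]]
ptr 214 215.42 2.05 [ 40.5   14.46 200.59]
ptr 215 215.15 2.18 [ 40.5   17.83 200.1 ]
ptr 216 214.82 2.27 [ 40.5   21.22 199.79]
ptr 217 214.39 2.21 [ 40.5   24.62 199.88]
ptr 218 213.71 1.75 [ 40.5   28.06 200.89]
index coverage
[[-0.02 -0.01 -0.    0.01  0.02  0.02  0.02  0.34  1.39]
 [ 0.01  0.01  0.01  0.01  0.    0.03  0.23  0.77  1.15]
 [-0.01 -0.02 -0.03  0.27  0.5   0.67  0.93  1.07  1.12]
 [-0.02  0.11  0.59  1.04  1.01  1.07  1.14  0.84  0.77]
 [-0.    0.14  0.61  1.12  1.07  0.85  0.44  0.24  0.31]
 [-0.04  0.02  0.35  0.64  0.46  0.22  0.1   0.02  0.18]
 [-0.05  0.02  0.06  0.16  0.09  0.05  0.02  0.01  0.18]
 [ 0.    0.01 -0.05 -0.01  0.02  0.03  0.01  0.02  0.18]]
idx 222 212.3 2.92 [ 40.5   41.78 200.09]
idx 223 212.08 2.96 [ 40.5   45.22 199.39]
idx 224 211.62 2.78 [ 40.5   48.69 199.57]
idx 225 211.05 2.69 [ 40.5   52.18 200.16]e.py:15: RuntimeWarning: divide by zero encountered in divide
  C=np.clip((b-g)/(b-28),-.2,1.1); print(C[208:218,213:222])
```

Run:
```python
from h import *
for c in('scene','top'):
  for l in('pointer','index_tip'):
    z=[]
    for i in range(9):
      env.get_image(c)
      z+=[1000*r['point'][2] for r in env.landmark_of(c,l)[:1] if .18<r['point'][2]<.22]
    print(c,l,len(z),np.mean(z),np.std(z)/len(z)**.5)
o=env.get_obs(); print(o['t'],o['ee_pos'],o['contact_force'])
```

```text
scene pointer 7 203.15714285714284 0.4188697829203389
scene index_tip 7 200.92857142857142 0.5713265214998289
top pointer 9 200.94444444444446 0.4516392942672285
top index_tip 9 199.41111111111113 0.5061216475167288
12.775 [0.54389929 0.01920154 0.23787842] [-2.61774011 -1.17739944  4.79168063]
```

>>> drive_tool:
  plan:
    - [[0, 0, 0.0003, -0.0015, 0], [0, 0, 0.0002, -0.0015, 0], [0, 0, 0, 0, 0], [0, 0, 0, 0, 0]]

```text
t: 13.28
ee_pos: [0.5439, 0.0194, 0.2349]
orientation: [2.469, 1.942, -0.001]
contact_force: [-2.4, -1.4, 5.6]
width: 0.0009
grip_force: 2.7
```

```bash
python3 a.py a2 | tail -1; python3 e.py a2 2>/dev/null| grep -E 'ptr|idx'
python3 - <<'E'
from h import *
print(env.get_obs()['ee_pos'])
for c in('scene','top'):
  for l in('pointer','index_tip'):
    z=[]
    for i in range(7):
      env.get_image(c)
      z+=[1000*r['point'][2] for r in env.landmark_of(c,l)[:1] if .18<r['point'][2]<.22]
    print(c,l,len(z),np.mean(z),np.std(z)/len(z)**.5)
E
```

```text
13.575 [0.5 0.  0.2] [-2.3 -1.9  5.2]
ptr 214 215.9 2.24 [ 40.5   14.4  198.83]
ptr 215 215.4 1.97 [ 40.5   17.8  199.17]
ptr 216 214.85 1.83 [ 40.5   21.21 199.69]
ptr 217 214.63 1.82 [ 40.5   24.6  199.01]
ptr 218 214.13 1.97 [ 40.5   28.02 199.35]
idx 222 212.3 2.91 [ 40.5   41.78 200.06]
idx 223 212.04 2.97 [ 40.5   45.22 199.51]
idx 224 211.63 2.78 [ 40.5   48.69 199.52]
idx 225 211.09 2.72 [ 40.5   52.17 200.04]
[0.54395641 0.01936152 0.23491702]
scene pointer 6 201.04999999999998 0.4267122371497368
scene index_tip 5 200.95999999999998 0.540814200996979
top pointer 5 200.3 0.5075431016179827
top index_tip 6 199.75 0.4376388668500319
```

View pics/a2.png

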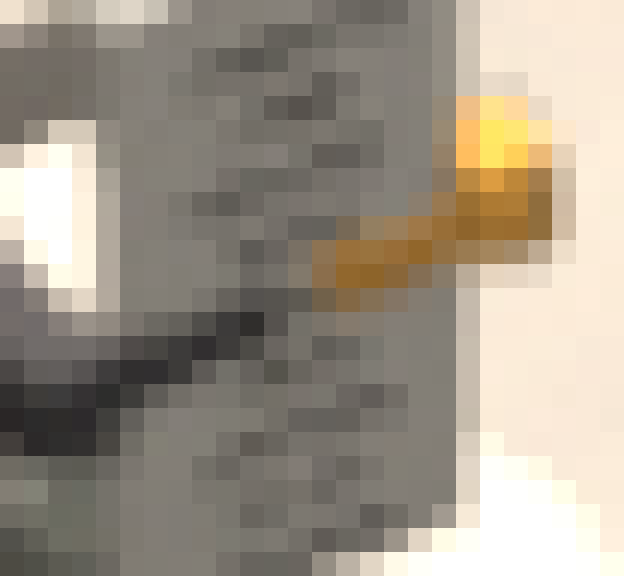

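The pointer and index fingers now line up in the picture. The edge fit puts the pointer 0.6 mm low and the networks put it 0.3 mm high, so they bracket level. The hold is steady at about 5.5 N, so I hand the job in.

```bash
python3 -c "
from cell import env
print(env.sign_off())"
```

```text
the job is handed in; nothing more can be done
None
```

The lever went down to its stop and returned fully to the top; it is now held against its spring with the pointer level with the index to within about 0.6 mm, the index unmoved, and the job handed in at about 15 s with no verdict returned.

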